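Washed lids back on the storage canisters

ROBOT

A 7-joint arm with a two-finger parallel gripper is mounted at the origin on a cart in front of the work surface, level with it; the furniture and walls round the work are solid. World frame = base frame: x ahead of the robot, y to its left, z up, the work surface at z = 0. Lengths are in m, angles in rad, forces in N, time in s.
With the tool pointing down it reaches from about 0.425 to 0.925 m from the base axis. Payload 6.8 kg.
Tool frame: the origin (TCP) lies midway between the tips of the shut fingers; the grasp point (between the pads) lies 19 mm behind it; z points along the fingers, y is the line along which they close (so a half turn about z gives the same grasp; the last joint's range is limited). The gripper opens to 85 mm and grips with 20 to 120 N. Pads are 22 mm wide; open, the fingers measure 114 mm over their backs; the gripper's body (76 mm by 85 mm) begins 54 mm behind the grasp point. The pads swing forward as they close: fully open they stand 13 mm farther back than shut.
Start: joints at [-1.421, 0.477, 0.022, 1.555, -0.011, 1.109, -0.083], TCP at [0.172, 0.653, 0.231] pointing down, gripper open.
Joint ranges: [-2.96, 2.96], [-0.34, 2.1], [-1.41, 1.46], [0.24, 2.44], [-1.37, 4.51], [0.17, 1.92], [-2.96, 2.96]. Speed limits (rad/s): [2.39, 2.39, 3.14, 3.14, 3.14, 3.14, 3.14].

INTERFACE

Orientations are given as a rotation vector (axis times angle).
In Python, from bench import status, vision, r gives the robot as it stands. The module is installed in compiled form; this text tells all that it offers.
- The arm moves only by the shell command python3 -m handwheel 'ROWS' [OPENING] [FORCE]. ROWS is JSON, a list of rows, each an object with "dp": the shift along the tool's x, y, z in m, a list of three; "delta_rot": the turn, a rotation vector about the tool's x, y, z in rad, a list of three. In form: [{"dp": [x, y, z], "delta_rot": [rx, ry, rz]}, ...]. A call has 1 to 12 rows; each row is the pose to reach, as a shift and turn from the pose commanded when the call began, along the tool's axes at that moment; what a row does not reach only later rows make up. A row lasts 1/8 s, in which the tool goes at most 62.5 mm and 10.7 degrees, less where a joint would pass 70% of its speed; a pose out of reach is approached as far as the arm can. A call with a gripper value outside its range is refused whole. OPENING is the opening, from 0 (shut) to 1 (fully open), set as the call begins (- or left out, the last holds). The fingers move at their own pace and stop on an object; FORCE is the grip in N (left out, the last holds). Time passes only in rows, so rows that repeat a pose let the fingers close. It gives the time, the measured TCP pose, the force, the opening and the grip force at its end, in the units of the state.
- status.get_obs(): the state, without advancing time (a new reading comes with each control period).
- vision.grab_frame(name): name is "scene" or "top" or "wrist"; returns a dict with "img" (420x560x3 uint8, blue, green, red), "fovy" (degrees; the focal length in pixels is half the picture's height over the tangent of half this angle, whatever the lens; pixels are square), "cx", "cy" (the principal point, pixels), "world_from_camera" (4x4, takes a point from camera to world coordinates). Camera axes: x right, y up, looking along -z (the intrinsics and any distortion apply to the point x, -y, -z); pixel columns grow to the right and rows downward; lengths in m; the calibration is good to about 2 mm. The wrist camera is an equidistant fisheye: a pixel r from the principal point sees the ray r / f radians off the axis. A picture is of the moment at which its call begins. There is no depth.
- r.hand_in(): hands the job in; it is judged then, once.
The state is a dict: "clock": time; "joints": joint angles; "qvel": joint speeds; "tau": joint torques, N m; "tcp_pos": TCP position; "orientation": TCP orientation; "contact_force": force on the tool from outside, world axes, zero at the start; "moment": the same for the moment, N m; "grip_width": finger opening in m; "gripper_force": force on a finger pad.
Only numpy, scipy, OpenCV 4.12 (cv2) and the standard library are available. Lean on these libraries where they do the work, as an engineer would, in place of code of your own. Each camera call takes 0.05 s, during which the arm holds its last target. There are 200 camera calls.

TASK

The four storage canisters have been washed and dried, and their wooden lids are still piled up beside them, the smallest on top. Take the pile apart and close every canister with the lid that fits it, fully seated and level with its disc on the rim; set the lids down gently rather than dropping them, and leave the canisters standing where they are.

Things in the scene. Friction and masses are not known exactly. Their poses are not given: they have to be found in the camera images.
- lid_xs: The smallest of four round wooden lids, top of the pile, 40 g. Disc 64 mm wide, 7 mm thick; on it a round knob 22 mm wide, 15 mm high; under it a hollow plug ring 16 mm deep, 46 mm wide (36 at its foot), which in the pile covers the next knob. Origin: centre of the ring foot, z up; disc top 23, knob top 38 mm above. Seated on canister_xs: origin 52 mm above the canister's.
- lid_s: The second smallest of four round wooden lids, second from the top of the pile, 60 g. Disc 82 mm wide, 7 mm thick; on it a round knob 22 mm wide, 15 mm high; under it a hollow plug ring 16 mm deep, 64 mm wide (54 at its foot), which in the pile covers the next knob. Origin: centre of the ring foot, z up; disc top 23, knob top 38 mm above. Seated on canister_s: origin 70 mm above the canister's.
- lid_m: The second largest of four round wooden lids, third from the top of the pile, 85 g. Disc 100 mm wide, 7 mm thick; on it a round knob 22 mm wide, 15 mm high; under it a hollow plug ring 16 mm deep, 82 mm wide (72 at its foot), which in the pile covers the next knob. Origin: centre of the ring foot, z up; disc top 23, knob top 38 mm above. Seated on canister_m: origin 60 mm above the canister's.
- lid_l: The largest of four round wooden lids, bottom of the pile, 115 g. Disc 118 mm wide, 7 mm thick; on it a round knob 22 mm wide, 15 mm high; under it a hollow plug ring 16 mm deep, 100 mm wide (90 at its foot), which in the pile covers the next knob. Origin: centre of the ring foot, z up; disc top 23, knob top 38 mm above. Seated on canister_l: origin 74 mm above the canister's.
- canister_xs: The smallest in diameter of four open, empty grey-blue stoneware canisters: outer diameter 62 mm, mouth 52 mm (walls 5 mm), 68 mm high. Origin at the centre of its underside, z up, on the worktop (z = 0). Wall cabinets hang over the back of the worktop, beyond x = 0.56 m and from 0.46 m up: keep the wrist and arm short of them. Loose, about 450 g.
- canister_s: The second smallest in diameter of four open, empty grey-blue stoneware canisters: outer diameter 80 mm, mouth 70 mm (walls 5 mm), 86 mm high. Origin at the centre of its underside, z up, on the worktop (z = 0). Wall cabinets hang over the back of the worktop, beyond x = 0.56 m and from 0.46 m up: keep the wrist and arm short of them. Loose, about 600 g.
- canister_m: The second largest in diameter of four open, empty grey-blue stoneware canisters: outer diameter 98 mm, mouth 88 mm (walls 5 mm), 76 mm high. Origin at the centre of its underside, z up, on the worktop (z = 0). Wall cabinets hang over the back of the worktop, beyond x = 0.56 m and from 0.46 m up: keep the wrist and arm short of them. Loose, about 750 g.
- canister_l: The largest in diameter of four open, empty grey-blue stoneware canisters: outer diameter 116 mm, mouth 106 mm (walls 5 mm), 90 mm high. Origin at the centre of its underside, z up, on the worktop (z = 0). Wall cabinets hang over the back of the worktop, beyond x = 0.56 m and from 0.46 m up: keep the wrist and arm short of them. Loose, about 950 g.

How it is judged:
At the end, for the whole second after the job is handed in: Each of the four lids is on its own canister: within 8 mm of its axis, disc down on the rim (within 3 mm of fully home), level on it (0.06 rad); every canister stands upright within 50 mm of where it was at the start; all is released and at rest (horizontal distance between lid_xs and canister_xs below 0.008 m and z of lid_xs in the frame of canister_xs between 0.048 and 0.055 m and angle between the z axis of lid_xs and the z axis of canister_xs, either way round below 0.06 rad and angle between each of lid_xs, lid_s, lid_m, lid_l's own z axis and vertical below 0.1 rad and linear speed of each of lid_xs, canister_xs, lid_s, canister_s, lid_m, canister_m, lid_l, canister_l below 0.02 m/s and angle between each of canister_xs, canister_s, canister_m, canister_l's own z axis and vertical below 0.06 rad and height (world z) of each of canister_xs, canister_s, canister_m, canister_l below 0.004 m and distance of each of canister_xs, canister_s, canister_m, canister_l from where it was at the start of the episode below 0.05 m and horizontal distance between lid_s and canister_s below 0.008 m and z of lid_s in the frame of canister_s between 0.066 and 0.073 m and angle between the z axis of lid_s and the z axis of canister_s, either way round below 0.06 rad and horizontal distance between lid_m and canister_m below 0.008 m and z of lid_m in the frame of canister_m between 0.056 and 0.063 m and angle between the z axis of lid_m and the z axis of canister_m, either way round below 0.06 rad and horizontal distance between lid_l and canister_l below 0.008 m and z of lid_l in the frame of canister_l between 0.07 and 0.077 m and angle between the z axis of lid_l and the z axis of canister_l, either way round below 0.06 rad); the robot touches nothing.
It fails at once if a canister is tipped over (more than 0.4 rad) (angle between any of canister_xs, canister_s, canister_m, canister_l's own z axis and vertical above 0.4 rad).
It fails at once if a lid is dropped or slammed onto its canister (it comes down on it faster than 0.7 m/s) ((horizontal distance between lid_xs and canister_xs below 0.03 m and z of lid_xs in the frame of canister_xs below 0.078 m and linear speed of lid_xs above 0.7 m/s) or (horizontal distance between lid_s and canister_s below 0.03 m and z of lid_s in the frame of canister_s below 0.096 m and linear speed of lid_s above 0.7 m/s) or (horizontal distance between lid_m and canister_m below 0.03 m and z of lid_m in the frame of canister_m below 0.086 m and linear speed of lid_m above 0.7 m/s) or (horizontal distance between lid_l and canister_l below 0.03 m and z of lid_l in the frame of canister_l below 0.1 m and linear speed of lid_l above 0.7 m/s)).
It also fails if it takes over 128 s, if anything falls off the work surface, if the arm or the gripper's body presses on something with over 40 N, if the wrist force passes 120 N, or if a joint passes its speed limit or range.

## Working session

There is one attempt and no reset: what is moved stays moved. The work goes in short steps, Python scripts to look and compute and a shell command to move; the robot and the scene stay as the last step left them, time stands still between calls to the robot, and variables do not carry over. Pictures are saved under pics/ and viewed, at most 14 in all, crops included, and the job is handed in when it is done.

```bash
mkdir -p pics
python3 - <<'E'
from bench import status, vision, r
import cv2,numpy as np
np.set_printoptions(precision=4,suppress=True)
for k,v in status.get_obs().items(): print(k,v)
for n in("scene","top"):
    f=vision.grab_frame(n); cv2.imwrite(f"pics/{n}0.png",f["img"]); np.savez(f"{n}0.npz",**f)
    print(n,f["fovy"],f["cx"],f["cy"],f["world_from_camera"],[k for k in f])
E
```

```text
clock 0.0
joints [-1.4211  0.4778  0.0224  1.5565 -0.0115  1.1093 -0.0831]
qvel [ 0.0002 -0.0027 -0.0002  0.0003 -0.0019 -0.0004  0.0013]
tau [ -0.     -59.6458   1.6081 -28.1203   0.0124   0.0094   0.    ]
tcp_pos [0.172  0.6521 0.2303]
orientation [-0.4038 -3.1155  0.003 ]
contact_force [ 0.656   0.3735 -0.5945]
moment [ 0.0108 -0.0103  0.0166]
gripper_force 0.0
grip_width 0.08550549108121822
scene 48.3343939716131 287.48980237742234 210.42948324346887 [[ 0.8235  0.5078 -0.2528  0.103 ]
 [-0.5671  0.7268 -0.3876 -0.5098]
 [-0.0131  0.4625  0.8865  1.2342]
 [ 0.      0.      0.      1.    ]] ['img', 'fovy', 'cx', 'cy', 'world_from_camera']
top 55.27683001968583 278.82865519098084 208.46877081702863 [[-0.0069  0.9939 -0.1101  0.2923]
 [-0.9998 -0.0046  0.0211  0.0102]
 [ 0.0205  0.1102  0.9937  1.1386]
 [ 0.      0.      0.      1.    ]] ['img', 'fovy', 'cx', 'cy', 'world_from_camera']
```

View pics/scene0.png

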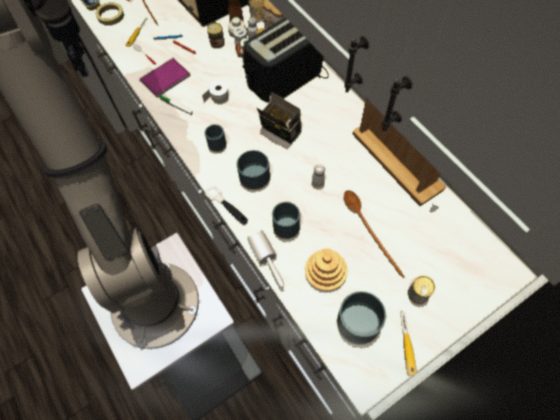

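View pics/top0.png

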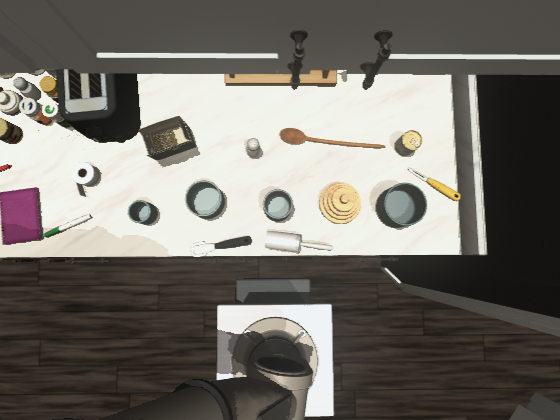

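The scene view and the top view agree. In the top view, canister xs is at about (143,212), m at (205,200), s at (278,206), l at (403,205), and the lid pile is at (340,203). I'll crop for detail.

Run:
```python
import cv2
i=cv2.imread("pics/top0.png")[165:250,115:435]
cv2.imwrite("pics/crop0.png",cv2.resize(i,None,fx=2.5,fy=2.5,interpolation=cv2.INTER_CUBIC))
h=cv2.cvtColor(i,cv2.COLOR_BGR2HSV)
for x,y in((143,212),(205,200),(278,206),(403,205)):
    print([tuple(int(c) for c in h[y-165,k-115]) for k in range(x-27,x+28,3)])
```

```text
[(30, 8, 241), (34, 8, 243), (37, 9, 244), (34, 8, 242), (68, 19, 163), (53, 19, 54), (53, 19, 55), (72, 18, 69), (80, 20, 187), (79, 19, 187), (78, 20, 190), (80, 23, 170), (45, 17, 59), (53, 17, 59), (21, 33, 124), (23, 13, 241), (30, 11, 241), (37, 9, 243), (37, 9, 243)]
[(38, 8, 243), (38, 8, 243), (38, 17, 228), (54, 19, 68), (54, 19, 66), (69, 21, 85), (76, 19, 203), (75, 18, 203), (77, 18, 203), (79, 18, 204), (76, 16, 204), (74, 16, 205), (74, 16, 205), (76, 17, 192), (75, 20, 176), (48, 19, 68), (21, 28, 144), (27, 10, 241), (27, 10, 241)]
[(30, 11, 241), (27, 11, 241), (25, 13, 241), (20, 28, 222), (39, 14, 180), (66, 15, 83), (75, 15, 204), (78, 16, 204), (78, 16, 203), (77, 18, 203), (79, 18, 201), (74, 16, 178), (76, 16, 177), (50, 19, 81), (23, 25, 131), (27, 11, 241), (30, 10, 241), (30, 10, 241), (30, 10, 241)]
[(26, 30, 69), (35, 24, 65), (40, 23, 66), (78, 24, 136), (80, 24, 162), (81, 25, 161), (81, 25, 161), (80, 24, 159), (83, 26, 158), (81, 26, 157), (82, 24, 157), (78, 25, 132), (79, 27, 130), (54, 19, 66), (53, 17, 59), (45, 18, 58), (45, 18, 58), (38, 13, 228), (34, 8, 242)]
```

View pics/crop0.png

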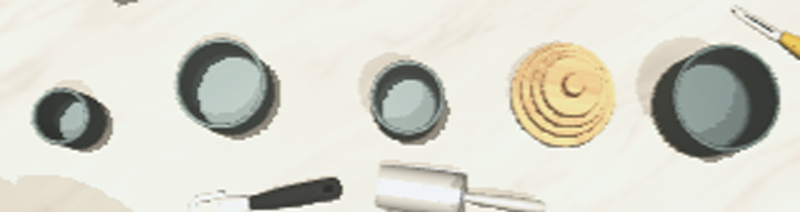

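The crop shows the rim ellipses centred at about xs (60,116), m (222,82), s (408,96), l (727,95), and the knob top at (574,83). I'll use these for rough positions and refine them with the wrist camera.

```bash
cat > h.py <<'E'
import numpy as np, cv2
from scipy.spatial.transform import Rotation as R
np.set_printoptions(precision=4,suppress=True)
def ray(f,px,name):
    px=np.atleast_2d(np.asarray(px,float)); F=210/np.tan(np.radians(float(f["fovy"]))/2)
    d=(px-[float(f["cx"]),float(f["cy"])])/F
    if name=="wrist":
        th=np.linalg.norm(d,axis=1,keepdims=True)+1e-12
        v=np.c_[d/th*np.sin(th),np.cos(th)]
    else: v=np.c_[d,np.ones(len(d))]
    v=v*[1,-1,-1]; T=f["world_from_camera"]
    return T[:3,3],v@T[:3,:3].T
def cast(f,px,z,name):
    o,v=ray(f,px,name); return o+v*((z-o[2])/v[:,2])[:,None]
def pix(f,P,name):  # world -> pixel
    T=f["world_from_camera"]; c=(np.atleast_2d(P)-T[:3,3])@T[:3,:3]*[1,-1,-1]
    F=210/np.tan(np.radians(float(f["fovy"]))/2)
    r=np.linalg.norm(c[:,:2],axis=1,keepdims=True)
    k=np.arctan2(r,c[:,2:])/(r+1e-12) if name=="wrist" else 1/c[:,2:]
    return c[:,:2]*k*F+[float(f["cx"]),float(f["cy"])]
def circ(P):
    A=np.c_[2*P[:,:2],np.ones(len(P))]; s=np.linalg.lstsq(A,(P[:,:2]**2).sum(1),rcond=None)[0]
    return s[0],s[1],np.sqrt(s[2]+s[0]**2+s[1]**2)
def move(target):  # world target TCP -> dp in tool axes
    from bench import status
    o=status.get_obs(); M=R.from_rotvec(o["orientation"])
    return M.inv().apply(np.asarray(target)-o["tcp_pos"])
E
python3 - <<'E'
from h import *
f=np.load("top0.npz")
for n,c,z in(("xs",(60,116),.068),("m",(222,82),.076),("s",(408,96),.086),("l",(727,95),.09),("pile",(574,83),.107)):
    print(n,cast(f,np.array(c)/2.5+[115,165],z,"top")[0])
from bench import status
o=status.get_obs();M=R.from_rotvec(o["orientation"]);print(M.as_matrix())
from bench import vision
w=vision.grab_frame("wrist");cv2.imwrite("pics/w0.png",w["img"]);T=w["world_from_camera"];print(w["fovy"],w["cx"],w["cy"]);print(M.as_matrix().T@(T[:3,3]-o["tcp_pos"]),M.as_matrix().T@T[:3,:3])
E
```

```text
xs [0.4048 0.3603 0.068 ]
m [0.4395 0.1874 0.076 ]
s [ 0.4224 -0.0106  0.086 ]
l [ 0.4215 -0.349   0.09  ]
pile [ 0.4327 -0.1832  0.107 ]
[[-0.9669  0.255  -0.0003]
 [ 0.255   0.9669 -0.0016]
 [-0.0001 -0.0017 -1.    ]]
65.70646984690485 277.88940386696584 212.7428756063529
[ 0.0665  0.0009 -0.1433] [[ 0.0001  0.9644  0.2643]
 [ 1.     -0.0001  0.    ]
 [ 0.0001  0.2643 -0.9644]]
```

View pics/w0.png

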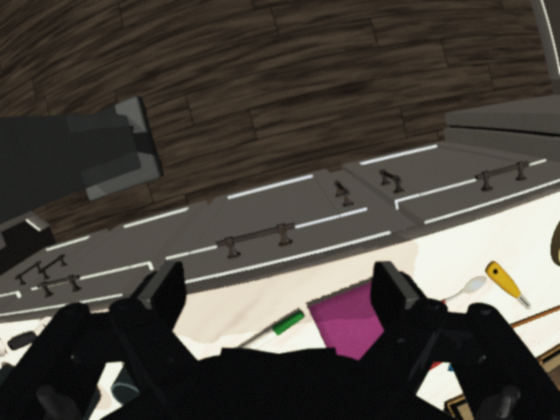

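The wrist camera sits on the tool's +x side, which is the robot's side, and the gripper fills the lower part of its view. I'll move to a viewing pose that covers canisters xs, m and s.

```bash
python3 -m handwheel '[{"dp":[-0.039,-0.030,-0.01],"delta_rot":[0,0,-0.03]},{"dp":[-0.078,-0.060,-0.02],"delta_rot":[0,0,-0.06]},{"dp":[-0.117,-0.09,-0.03],"delta_rot":[0,0,-0.09]},{"dp":[-0.156,-0.12,-0.04],"delta_rot":[0,0,-0.12]},{"dp":[-0.2,-0.155,-0.05],"delta_rot":[0,0,-0.15]},{"dp":[-0.245,-0.19,-0.06],"delta_rot":[0,0,-0.18]},{"dp":[-0.29,-0.225,-0.075],"delta_rot":[0,0,-0.21]},{"dp":[-0.33,-0.26,-0.09],"delta_rot":[0,0,-0.24]},{"dp":[-0.365,-0.285,-0.10],"delta_rot":[0,0,-0.258]},{"dp":[-0.388,-0.303,-0.10],"delta_rot":[0,0,-0.258]},{"dp":[-0.388,-0.303,-0.10],"delta_rot":[0,0,-0.258]}]' 1
python3 - <<'E'
from h import *
from bench import vision,status
w=vision.grab_frame("wrist");cv2.imwrite("pics/w1.png",w["img"]);np.savez("w1.npz",**w);o=status.get_obs();print(o["tcp_pos"],o["orientation"],o["joints"])
E
```

```text
clock: 1.52
tcp_pos: [0.4714, 0.2582, 0.3313]
orientation: [0.008, 3.141, -0.001]
contact_force: [-0.6, -0.8, -0.4]
grip_width: 0.0855
gripper_force: 0.0
[0.4702 0.26   0.3311] [-0.0033 -3.1411  0.0002] [-0.8041  0.163   0.2105  1.7675 -0.0364  1.2153  0.985 ]
```

View pics/w1.png

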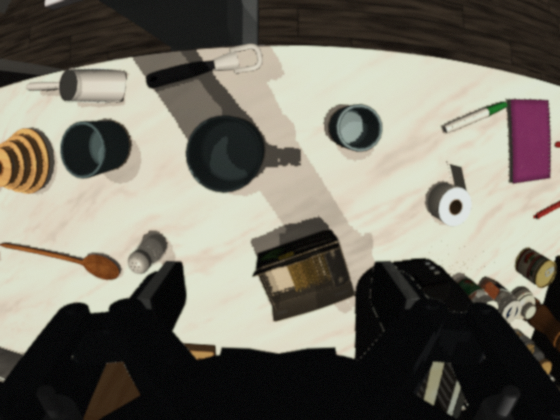

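This view shows xs at (354,127), m at (226,152), s at (95,149), and part of the pile at the left edge. Next I'll take the second view, over s, the pile and l.

```bash
python3 -m handwheel '[{"dp":[0,-0.03,0],"delta_rot":[0,0,0]},{"dp":[0,-0.08,0],"delta_rot":[0,0,0]},{"dp":[0,-0.13,0],"delta_rot":[0,0,0]},{"dp":[0,-0.18,0],"delta_rot":[0,0,0]},{"dp":[0,-0.23,0],"delta_rot":[0,0,0]},{"dp":[0,-0.28,0],"delta_rot":[0,0,0]},{"dp":[0,-0.33,0],"delta_rot":[0,0,0]},{"dp":[0,-0.38,0],"delta_rot":[0,0,0]},{"dp":[0,-0.42,0],"delta_rot":[0,0,0]},{"dp":[0,-0.45,0],"delta_rot":[0,0,0]},{"dp":[0,-0.46,0],"delta_rot":[0,0,0]},{"dp":[0,-0.46,0],"delta_rot":[0,0,0]}]' 1
cat > meas.py <<'E'
from h import *
SP={"xs":(.031,.068),"s":(.040,.086),"m":(.049,.076),"l":(.058,.090)}
C0={"xs":(.4048,.3603),"m":(.4395,.1874),"s":(.4224,-.0106),"l":(.4215,-.349)}
def can(w,n,name,dbg=None):
    R0,H=SP[n]; c=np.array(C0[n]); hsv=cv2.cvtColor(w["img"],cv2.COLOR_BGR2HSV)
    m=((hsv[...,2]<100)|((hsv[...,0]>42)&(hsv[...,0]<110)&(hsv[...,2]<225)&(hsv[...,1]>10))).astype(np.uint8)
    a=np.linspace(0,2*np.pi,60); roi=np.zeros_like(m)
    poly=pix(w,np.c_[c[0]+1.5*R0*np.cos(a),c[1]+1.5*R0*np.sin(a),0*a+H*.8],name)
    cv2.fillPoly(roi,[poly.astype(np.int32)],1)
    m=cv2.morphologyEx(m&roi,cv2.MORPH_OPEN,np.ones((3,3),np.uint8))
    k=max(cv2.findContours(m,0,cv2.CHAIN_APPROX_NONE)[0],key=cv2.contourArea)
    if dbg is not None: cv2.drawContours(dbg,[k],-1,(0,0,255),1)
    P=cast(w,k[:,0].astype(float),H,name)[:,:2]; nad=w["world_from_camera"][:2,3]
    u=c-nad; u/=np.linalg.norm(u)
    from scipy.optimize import least_squares
    for _ in range(3):
        Q=P[(P-c)@u>0]
        c=least_squares(lambda q:np.linalg.norm(Q-q,axis=1)-R0,c,loss="soft_l1",f_scale=.001).x
    e=np.abs(np.linalg.norm(Q-c,axis=1)-R0); return c,len(Q),1e3*np.median(e)
E
python3 - <<'E'
from meas import *
from bench import vision,status
w=vision.grab_frame("wrist");np.savez("w2.npz",**w);o=status.get_obs();print(o["tcp_pos"],o["orientation"],o["joints"])
w1={**np.load("w1.npz")};t={**np.load("top0.npz")}
ds=[w1["img"].copy(),w["img"].copy()]
for n in("xs","m","s"): print("w1",n,*can(w1,n,"wrist",ds[0]))
for n in("s","l"): print("w2",n,*can(w,n,"wrist",ds[1]))
for n in SP: print("top",n,*can(t,n,"top"))
cv2.imwrite("pics/d.png",cv2.resize(np.vstack([ds[0][60:230],ds[1][:230]]),None,fx=1.4,fy=1.4))
E
```

```text
clock: 3.08
tcp_pos: [0.4703, -0.1981, 0.331]
orientation: [0.002, -3.141, -0.001]
contact_force: [0.5, 0.1, -0.2]
grip_width: 0.0855
gripper_force: 0.0
[ 0.4705 -0.1975  0.331 ] [ 0.0034 -3.1411 -0.0012] [-0.277   0.1151  0.6148  1.844  -0.0716  1.205   1.9333]
w1 xs [0.4053 0.3599] 67 0.5054860987908222
w1 m [0.4372 0.1925] 109 0.41058175675595665
w1 s [ 0.4216 -0.0052] 73 0.6564485992418754
w2 s [ 0.4216 -0.0119] 81 0.5708152821690682
w2 l [ 0.4203 -0.3455] 125 0.7638764081306162
top xs [0.4049 0.3587] 33 0.5166616711953786
top s [ 0.4188 -0.0089] 42 0.5557212712761044
top m [0.4369 0.1885] 53 0.6762549371135684
top l [ 0.4189 -0.3456] 62 0.7785314711076137
```

View pics/d.png

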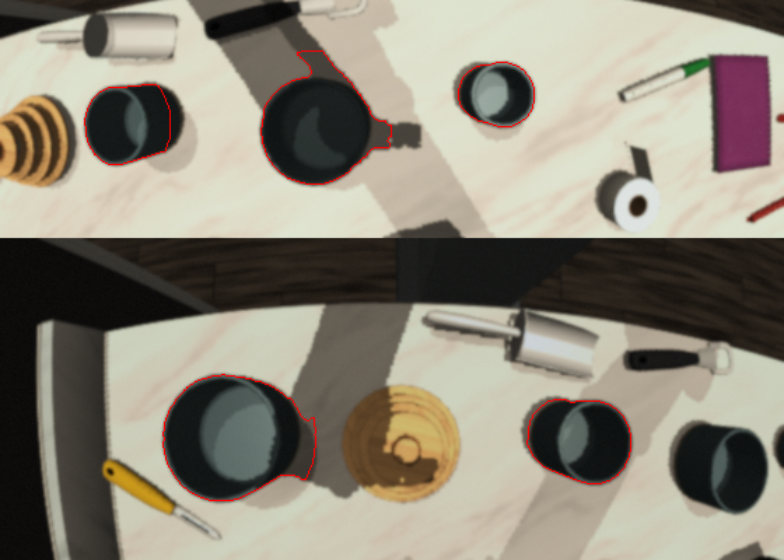

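The contours follow the rims on the sides away from the camera, and the views agree to a few mm. The knob is at about (407,450) in the sheet, which is w2 pixel (291,151). I'll take a closer look at it.

Run:
```python
from meas import *
w={**np.load("w2.npz")}
k=cast(w,(290.7,151),.107,"wrist")[0]; print("knob",k, move([k[0]+.06,k[1],.22]))
```

```text
knob [ 0.4325 -0.1828  0.107 ] [-0.0221  0.0146  0.111 ]
```

```bash
python3 -m handwheel '[{"dp":[-0.01,0.007,0.04],"delta_rot":[0,0,0]},{"dp":[-0.022,0.0146,0.09],"delta_rot":[0,0,0]},{"dp":[-0.022,0.0146,0.111],"delta_rot":[0,0,0]},{"dp":[-0.022,0.0146,0.111],"delta_rot":[0,0,0]},{"dp":[-0.022,0.0146,0.111],"delta_rot":[0,0,0]}]' 0.5
python3 - <<'E'
from h import *
from bench import vision,status
w=vision.grab_frame("wrist");np.savez("w3.npz",**w);cv2.imwrite("pics/w3.png",w["img"]);print(status.get_obs()["tcp_pos"]);p=pix(w,[[.4325,-.183,.107]],"wrist")[0];print(p)
x,y=p.astype(int);c=w["img"][max(0,y-100):y+100,x-130:x+130]
cv2.imwrite("pics/w3c.png",cv2.resize(c,None,fx=3,fy=3)[:600]);print(x-130,max(0,y-100))
E
```

```text
clock: 3.75
tcp_pos: [0.4929, -0.184, 0.2213]
orientation: [-0.002, 3.14, 0.0]
contact_force: [0.5, 0.2, 0.6]
grip_width: 0.0425
gripper_force: 0.0
[ 0.493  -0.1843  0.2216]
[278.2307 132.9731]
148 32
```

View pics/w3c.png

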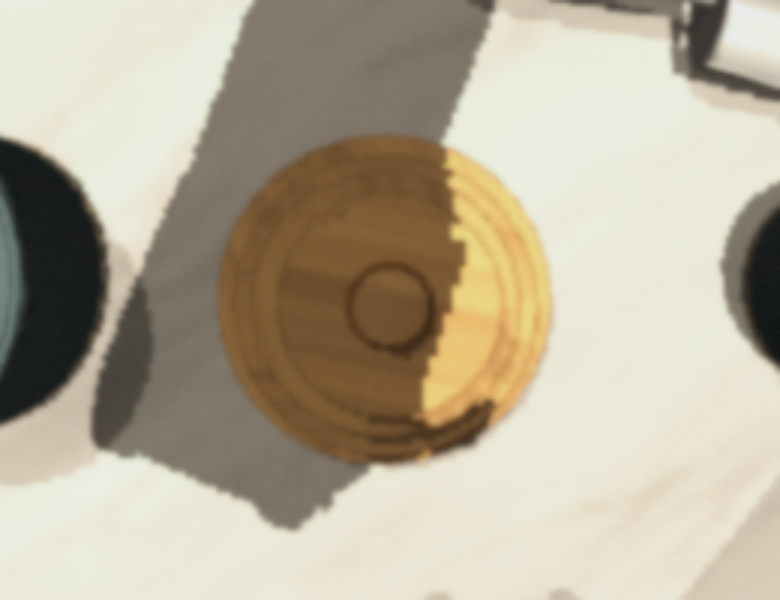

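The knob is centred at (390,306) in the crop, within about 1 px of the prediction, so it sits at about (0.433, -0.183). I'll descend and grip it.

```bash
python3 -m handwheel '[{"dp":[0.03,0.001,0.02],"delta_rot":[0,0,0]},{"dp":[0.06,0.001,0.06],"delta_rot":[0,0,0]},{"dp":[0.06,0.001,0.09],"delta_rot":[0,0,0]},{"dp":[0.06,0.001,0.11],"delta_rot":[0,0,0]},{"dp":[0.06,0.001,0.12],"delta_rot":[0,0,0]},{"dp":[0.06,0.001,0.127],"delta_rot":[0,0,0]},{"dp":[0.06,0.001,0.127],"delta_rot":[0,0,0]},{"dp":[0.06,0.001,0.127],"delta_rot":[0,0,0]}]' 0.5 40 && python3 -m handwheel '[{"dp":[0,0,0],"delta_rot":[0,0,0]},{"dp":[0,0,0],"delta_rot":[0,0,0]},{"dp":[0,0,0],"delta_rot":[0,0,0]},{"dp":[0,0,0],"delta_rot":[0,0,0]}]' 0 40
```

```text
clock: 4.8
tcp_pos: [0.4326, -0.1838, 0.0939]
orientation: [-0.0, 3.14, -0.0]
contact_force: [1.0, -1.0, 0.9]
grip_width: 0.0424
gripper_force: 0.0
clock: 5.3
tcp_pos: [0.4324, -0.1837, 0.0935]
orientation: [-0.0, 3.141, -0.0]
contact_force: [0.6, 0.4, 2.8]
grip_width: 0.0201
gripper_force: 39.0
```

Gripped: the width reads 20 mm at 39 N. I'll lift and carry it to a hover beside canister xs, then re-measure there.

```bash
python3 -m handwheel '[{"dp":[0,0,-0.01],"delta_rot":[0,0,0]},{"dp":[0,0,-0.03],"delta_rot":[0,0,0]},{"dp":[0,0,-0.065],"delta_rot":[0,0,0]},{"dp":[0,0,-0.095],"delta_rot":[0,0,0]},{"dp":[-0.005,0.03,-0.106],"delta_rot":[0,0,0]},{"dp":[-0.01,0.075,-0.106],"delta_rot":[0,0,0]},{"dp":[-0.015,0.125,-0.106],"delta_rot":[0,0,0]},{"dp":[-0.02,0.175,-0.106],"delta_rot":[0,0,0]},{"dp":[-0.025,0.225,-0.106],"delta_rot":[0,0,0]},{"dp":[-0.03,0.275,-0.106],"delta_rot":[0,0,0]},{"dp":[-0.0325,0.315,-0.106],"delta_rot":[0,0,0]},{"dp":[-0.0325,0.34,-0.106],"delta_rot":[0,0,0]}]' && python3 -m handwheel '[{"dp":[0,0.035,0],"delta_rot":[0,0,0]},{"dp":[0,0.08,0],"delta_rot":[0,0,0]},{"dp":[0,0.125,0],"delta_rot":[0,0,0]},{"dp":[0,0.165,0],"delta_rot":[0,0,0]},{"dp":[0,0.19,0],"delta_rot":[0,0,0]},{"dp":[0,0.204,0],"delta_rot":[0,0,0]},{"dp":[0,0.204,0],"delta_rot":[0,0,0]},{"dp":[0,0.204,0],"delta_rot":[0,0,0]}]'
cat > hov.py <<'E'
import sys
from meas import *
from bench import vision,status
n,tag=sys.argv[1:3]
w=vision.grab_frame("wrist");d=w["img"].copy();c=can(w,n,"wrist",d)
zt={"xs":.052,"s":.070,"m":.060,"l":.074}[n]+.0247
print(n,*c,status.get_obs()["tcp_pos"],"dp to seat",move([*c[0],zt]));cv2.imwrite(f"pics/{tag}.png",d)
E
python3 hov.py xs h_xs
```

```text
clock: 6.8
tcp_pos: [0.4643, 0.1585, 0.1996]
orientation: [-0.004, 3.142, -0.0]
contact_force: [-0.2, 0.2, -0.9]
grip_width: 0.0199
gripper_force: 39.2
clock: 7.8
tcp_pos: [0.465, 0.3585, 0.1993]
orientation: [-0.003, -3.142, 0.002]
contact_force: [-0.5, -0.6, 0.1]
grip_width: 0.0202
gripper_force: 39.2
xs [0.4183 0.3563] 112 1.5745202750463219 [0.465  0.3586 0.1994] dp to seat [ 0.0466 -0.0023  0.1227]
```

View pics/h_xs.png

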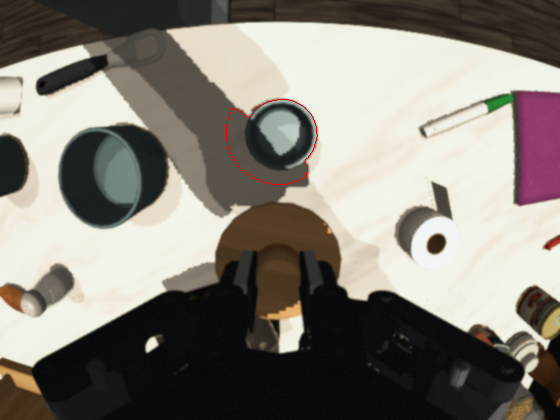

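The lid hangs level. The shadow leaked into the mask, so I'll take the rim from the picture itself. It spans columns 246–317 and rows 99–171, which puts the centre at about (281.5,135).

```bash
cat > click.py <<'E'
import sys
from meas import *
from bench import vision,status
n=sys.argv[1]; L,Rr,T,B=map(float,sys.argv[2:6])
w=vision.grab_frame("wrist"); H=SP[n][1]
P=cast(w,[((L+Rr)/2,T),((L+Rr)/2,B),(L,(T+B)/2),(Rr,(T+B)/2)],H,"wrist")
c=np.array([P[:2,0].mean(),P[2:,1].mean()])
zt={"xs":.052,"s":.070,"m":.060,"l":.074}[n]+.0247
print(c,"diam",abs(P[0,0]-P[1,0]),abs(P[2,1]-P[3,1]),"dp",move([*c,zt]))
E
python3 click.py xs 246 317 99 171
```

```text
[0.4066 0.3625] diam 0.061109766338372895 0.059652952494676004 dp [0.0583 0.0036 0.1227]
```

```bash
python3 -m handwheel '[{"dp":[0.02,0.001,0],"delta_rot":[0,0,0]},{"dp":[0.045,0.002,0.02],"delta_rot":[0,0,0]},{"dp":[0.059,0.003,0.05],"delta_rot":[0,0,0]},{"dp":[0.059,0.003,0.08],"delta_rot":[0,0,0]},{"dp":[0.059,0.003,0.095],"delta_rot":[0,0,0]},{"dp":[0.059,0.003,0.1],"delta_rot":[0,0,0]},{"dp":[0.059,0.003,0.105],"delta_rot":[0,0,0]},{"dp":[0.059,0.003,0.11],"delta_rot":[0,0,0]},{"dp":[0.059,0.003,0.113],"delta_rot":[0,0,0]},{"dp":[0.059,0.003,0.113],"delta_rot":[0,0,0]}]'
```

```text
clock: 9.15
tcp_pos: [0.4055, 0.3633, 0.0862]
orientation: [0.0, -3.141, 0.0]
contact_force: [-0.3, -0.0, 0.7]
grip_width: 0.02
gripper_force: 39.2
```

The foot is about 6.5 mm inside the mouth with no contact force. I'll lower it the rest of the way.

```bash
python3 -m handwheel '[{"dp":[0,0,0.003],"delta_rot":[0,0,0]},{"dp":[0,0,0.005],"delta_rot":[0,0,0]},{"dp":[0,0,0.007],"delta_rot":[0,0,0]},{"dp":[0,0,0.0085],"delta_rot":[0,0,0]},{"dp":[0,0,0.0095],"delta_rot":[0,0,0]},{"dp":[0,0,0.0095],"delta_rot":[0,0,0]}]'
```

```text
clock: 9.9
tcp_pos: [0.4057, 0.3635, 0.0777]
orientation: [0.0, 3.142, 0.001]
contact_force: [-2.6, -1.9, 8.1]
grip_width: 0.02
gripper_force: 40.0
```

There is 8 N of contact about 1 mm above nominal, so it is seated. I'll release and raise.

```bash
python3 -m handwheel '[{"dp":[0,0,0],"delta_rot":[0,0,0]},{"dp":[0,0,0],"delta_rot":[0,0,0]},{"dp":[0,0,-0.005],"delta_rot":[0,0,0]},{"dp":[0,0,-0.02],"delta_rot":[0,0,0]},{"dp":[0,0,-0.06],"delta_rot":[0,0,0]},{"dp":[0,0,-0.1],"delta_rot":[0,0,0]},{"dp":[-0.02,0,-0.122],"delta_rot":[0,0,0]},{"dp":[-0.05,0,-0.122],"delta_rot":[0,0,0]},{"dp":[-0.06,0,-0.122],"delta_rot":[0,0,0]},{"dp":[-0.06,0,-0.122],"delta_rot":[0,0,0]}]' 0.5
python3 - <<'E'
from h import *
from bench import vision,status
w=vision.grab_frame("wrist");print(status.get_obs()["tcp_pos"]);x,y=pix(w,[[.406,.362,.075]],"wrist")[0].astype(int)
print(x,y)
cv2.imwrite("pics/xs_done.png",cv2.resize(w["img"][max(0,y-80):y+80,x-100:x+100],None,fx=3,fy=3))
E
```

```text
clock: 11.15
tcp_pos: [0.4655, 0.3631, 0.1989]
orientation: [-0.001, -3.141, 0.001]
contact_force: [-0.7, -0.5, -0.3]
grip_width: 0.043
gripper_force: 0.0
[0.4647 0.3633 0.1986]
275 134
```

View pics/xs_done.png

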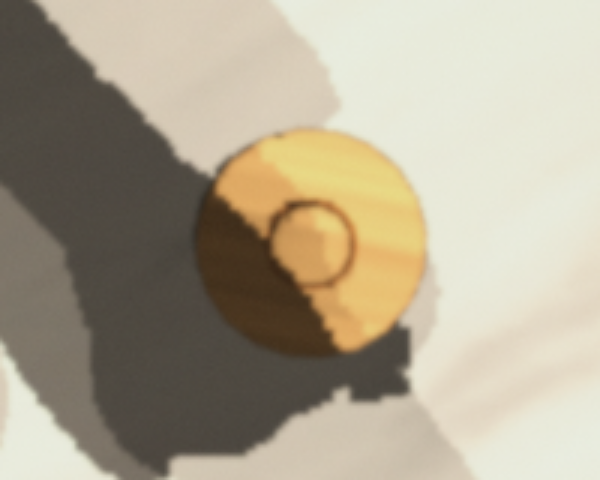

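The lid covers canister xs, with its disc and knob concentric. I'll go back to the pile and locate the next knob numerically.

```bash
python3 -m handwheel '[{"dp":[0,-0.03,0],"delta_rot":[0,0,0]},{"dp":[0,-0.08,0],"delta_rot":[0,0,0]},{"dp":[0,-0.13,0],"delta_rot":[0,0,0]},{"dp":[-0.01,-0.18,0],"delta_rot":[0,0,0]},{"dp":[-0.02,-0.23,0],"delta_rot":[0,0,0]},{"dp":[-0.028,-0.28,0],"delta_rot":[0,0,0]},{"dp":[-0.028,-0.33,0],"delta_rot":[0,0,0]},{"dp":[-0.028,-0.38,0],"delta_rot":[0,0,0]},{"dp":[-0.028,-0.43,0],"delta_rot":[0,0,0]},{"dp":[-0.028,-0.48,0],"delta_rot":[0,0,0]},{"dp":[-0.028,-0.52,0],"delta_rot":[0,0,0]},{"dp":[-0.028,-0.54,0],"delta_rot":[0,0,0]}]' && python3 -m handwheel '[{"dp":[0,-0.007,0],"delta_rot":[0,0,0]},{"dp":[0,-0.007,0],"delta_rot":[0,0,0]},{"dp":[0,-0.007,0],"delta_rot":[0,0,0]}]'
cat > knob.py <<'E'
import sys
from h import *
from bench import vision,status
zk=float(sys.argv[1]); tag=sys.argv[2]
w=vision.grab_frame("wrist"); g=cv2.cvtColor(w["img"],cv2.COLOR_BGR2GRAY)
k0=np.array([.433,-.183,zk]); p=pix(w,[k0,k0+[0,.011,0]],"wrist"); r=np.linalg.norm(p[1]-p[0]); x,y=p[0].astype(int)-40
c=cv2.resize(g[y:y+80,x:x+80],None,fx=4,fy=4,interpolation=cv2.INTER_CUBIC)
H=cv2.HoughCircles(c,cv2.HOUGH_GRADIENT,1,20,param1=60,param2=12,minRadius=int(4*r*.85),maxRadius=int(4*r*1.2))
for q in H[0][:3]: print("knob",cast(w,q[:2]/4-.375+[x,y],zk,"wrist")[0],q[2]/4/r)
hsv=cv2.cvtColor(w["img"],cv2.COLOR_BGR2HSV); m=cv2.inRange(hsv,(8,90,30),(28,255,255))
k=max(cv2.findContours(m,0,cv2.CHAIN_APPROX_NONE)[0],key=cv2.contourArea)
print("bottom disc",circ(cast(w,k[:,0],.02,"wrist")),status.get_obs()["tcp_pos"])
cv2.imwrite(f"pics/{tag}.png",cv2.resize(w["img"][max(0,y-40):y+120,x-60:x+140],None,fx=3,fy=3)); print(x-60,max(0,y-40))
E
python3 knob.py .084 k_s
```

```text
clock: 12.7
tcp_pos: [0.4925, -0.178, 0.1987]
orientation: [-0.003, -3.141, -0.0]
contact_force: [-0.9, 0.1, -0.8]
grip_width: 0.0428
gripper_force: 0.0
clock: 13.08
tcp_pos: [0.4937, -0.182, 0.1986]
orientation: [0.004, -3.141, -0.001]
contact_force: [0.7, 0.1, 0.7]
grip_width: 0.0428
gripper_force: 0.0Traceback (most recent call last):
  File "knob.py", line 9, in <module>
    for q in H[0][:3]: print("knob",cast(w,q[:2]/4-.375+[x,y],zk,"wrist")[0],q[2]/4/r)
             ~^^^
TypeError: 'NoneType' object is not subscriptable
```

```bash
sed -i 's/param1=60,param2=12/param1=25,param2=8/; s/for q in H\[0\]\[:3\]/for q in (H[0][:3] if H is not None else [])/' knob.py; python3 knob.py .084 k_s
```

```text
knob [ 0.4332 -0.1848  0.084 ] 0.8911678947173258
knob [ 0.4545 -0.1834  0.084 ] 1.0679727012944273
knob [ 0.4368 -0.1831  0.084 ] 0.8911678947173258
bottom disc (np.float64(0.43323560185827703), np.float64(-0.1859852642288573), np.float64(0.05829103920784427)) [ 0.4937 -0.1823  0.1987]
175 52
```

View pics/k_s.png

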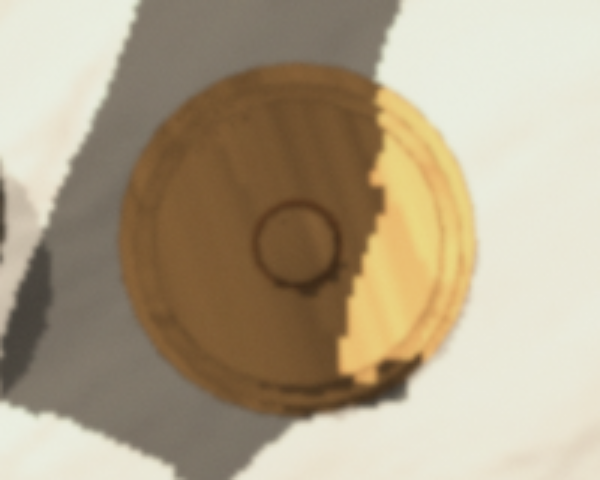

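The knob is at crop (297,244), matching the Hough result of (0.4332,-0.1848). The bottom disc is concentric with it. I'll descend and grip lid s.

```bash
python3 -m handwheel '[{"dp":[0.03,-0.001,0.02],"delta_rot":[0,0,0]},{"dp":[0.0605,-0.0025,0.06],"delta_rot":[0,0,0]},{"dp":[0.0605,-0.0025,0.09],"delta_rot":[0,0,0]},{"dp":[0.0605,-0.0025,0.112],"delta_rot":[0,0,0]},{"dp":[0.0605,-0.0025,0.122],"delta_rot":[0,0,0]},{"dp":[0.0605,-0.0025,0.128],"delta_rot":[0,0,0]},{"dp":[0.0605,-0.0025,0.128],"delta_rot":[0,0,0]},{"dp":[0.0605,-0.0025,0.128],"delta_rot":[0,0,0]}]' 0.5 40 && python3 -m handwheel '[{"dp":[0,0,0],"delta_rot":[0,0,0]},{"dp":[0,0,0],"delta_rot":[0,0,0]},{"dp":[0,0,0],"delta_rot":[0,0,0]},{"dp":[0,0,0],"delta_rot":[0,0,0]}]' 0 40 && python3 -m handwheel '[{"dp":[0,0,-0.01],"delta_rot":[0,0,0]},{"dp":[0,0,-0.03],"delta_rot":[0,0,0]},{"dp":[0,0,-0.07],"delta_rot":[0,0,0]},{"dp":[0,0,-0.11],"delta_rot":[0,0,0]},{"dp":[-0.01,0.02,-0.135],"delta_rot":[0,0,0]},{"dp":[-0.02,0.06,-0.14],"delta_rot":[0,0,0]},{"dp":[-0.03,0.1,-0.14],"delta_rot":[0,0,0]},{"dp":[-0.04,0.14,-0.14],"delta_rot":[0,0,0]},{"dp":[-0.045,0.165,-0.14],"delta_rot":[0,0,0]},{"dp":[-0.05,0.176,-0.14],"delta_rot":[0,0,0]},{"dp":[-0.05,0.176,-0.14],"delta_rot":[0,0,0]},{"dp":[-0.05,0.176,-0.14],"delta_rot":[0,0,0]}]' && sed -i 's/"s":(.4224,-.0106)/"s":(.4205,-.0085)/' meas.py && python3 hov.py s h_s
```

```text
clock: 14.18
tcp_pos: [0.4336, -0.1862, 0.0714]
orientation: [-0.0, 3.14, -0.0]
contact_force: [-0.6, -0.3, -0.0]
grip_width: 0.0428
gripper_force: 0.0
clock: 14.68
tcp_pos: [0.4334, -0.1863, 0.0711]
orientation: [-0.0, 3.141, -0.0]
contact_force: [0.3, 0.8, 3.4]
grip_width: 0.0197
gripper_force: 39.0
clock: 16.18
tcp_pos: [0.4827, -0.0116, 0.2108]
orientation: [-0.003, -3.141, 0.001]
contact_force: [0.4, -0.6, 0.5]
grip_width: 0.0202
gripper_force: 39.2
s [ 0.4231 -0.0096] 146 1.3165173286904357 [ 0.4827 -0.0115  0.2108] dp to seat [0.0596 0.0018 0.1161]
```

View pics/h_s.png

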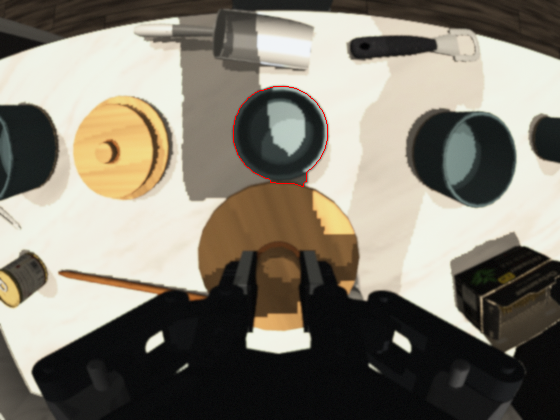

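Lid s is held level. The rim of canister s spans columns 233–328 and rows 86 to about 179.

```bash
python3 click.py s 233 328 86 179
```

```text
[ 0.4221 -0.0085] diam 0.07722988663709157 0.07808147672123042 dp [0.0607 0.0028 0.1161]
```

```bash
python3 -m handwheel '[{"dp":[0.02,0.001,0],"delta_rot":[0,0,0]},{"dp":[0.045,0.002,0.02],"delta_rot":[0,0,0]},{"dp":[0.0605,0.0028,0.05],"delta_rot":[0,0,0]},{"dp":[0.0605,0.0028,0.08],"delta_rot":[0,0,0]},{"dp":[0.0605,0.0028,0.09],"delta_rot":[0,0,0]},{"dp":[0.0605,0.0028,0.095],"delta_rot":[0,0,0]},{"dp":[0.0605,0.0028,0.1],"delta_rot":[0,0,0]},{"dp":[0.0605,0.0028,0.104],"delta_rot":[0,0,0]},{"dp":[0.0605,0.0028,0.106],"delta_rot":[0,0,0]},{"dp":[0.0605,0.0028,0.106],"delta_rot":[0,0,0]}]'; python3 -c "
from bench import status;o=status.get_obs();print(o['tcp_pos'],o['joints'],o['contact_force'])"
```

```text
clock: 17.52
tcp_pos: [0.4226, -0.0073, 0.1048]
orientation: [-0.0, 3.142, 0.0]
contact_force: [0.3, 0.0, -0.6]
grip_width: 0.0205
gripper_force: 39.2
[ 0.42260773 -0.00728943  0.10483703] [-0.50452274  0.26951045  0.43238609  2.27142168 -0.18983449  0.63298589
  1.63877735] [ 0.27078472  0.0053281  -0.62426182]
```

Reach is fine. The foot is about 6 mm inside with no force. Lowering 9.8 mm to seat it.

```bash
python3 -m handwheel '[{"dp":[0,0,0.003],"delta_rot":[0,0,0]},{"dp":[0,0,0.005],"delta_rot":[0,0,0]},{"dp":[0,0,0.007],"delta_rot":[0,0,0]},{"dp":[0,0,0.0085],"delta_rot":[0,0,0]},{"dp":[0,0,0.0098],"delta_rot":[0,0,0]},{"dp":[0,0,0.0098],"delta_rot":[0,0,0]}]'
```

```text
clock: 18.27
tcp_pos: [0.4226, -0.0073, 0.0958]
orientation: [-0.0, -3.141, -0.001]
contact_force: [-5.9, 0.7, 17.1]
grip_width: 0.0203
gripper_force: 41.1
```

```bash
python3 -m handwheel '[{"dp":[0,0,0],"delta_rot":[0,0,0]},{"dp":[0,0,0],"delta_rot":[0,0,0]},{"dp":[0,0,-0.005],"delta_rot":[0,0,0]},{"dp":[0,0,-0.02],"delta_rot":[0,0,0]},{"dp":[0,0,-0.06],"delta_rot":[0,0,0]},{"dp":[0,0,-0.09],"delta_rot":[0,0,0]},{"dp":[-0.02,0,-0.105],"delta_rot":[0,0,0]},{"dp":[-0.05,0,-0.105],"delta_rot":[0,0,0]},{"dp":[-0.06,0,-0.105],"delta_rot":[0,0,0]},{"dp":[-0.06,0,-0.105],"delta_rot":[0,0,0]}]' 0.5
cat > disc.py <<'E'
import sys
from h import *
from bench import vision,status
x,y,zd,rd=map(float,sys.argv[1:5])  # disc mid height and radius
w=vision.grab_frame("wrist");print(status.get_obs()["tcp_pos"])
m=cv2.inRange(cv2.cvtColor(w["img"],cv2.COLOR_BGR2HSV),(8,70,20),(28,255,255)); roi=m*0; a=np.linspace(0,6.28,60)
cv2.fillPoly(roi,[pix(w,np.c_[x+1.4*rd*np.cos(a),y+1.4*rd*np.sin(a),0*a+zd],"wrist").astype(np.int32)],255)
k=max(cv2.findContours(m&roi,0,cv2.CHAIN_APPROX_NONE)[0],key=cv2.contourArea)
P=cast(w,cv2.convexHull(k)[:,0],zd,"wrist"); c=circ(P); print("disc",np.array(c),"expected r",rd,"residual mm",1e3*np.abs(np.linalg.norm(P[:,:2]-c[:2],axis=1)-c[2]).max())
E
python3 disc.py .422 -.008 .0925 .041
```

```text
clock: 19.52
tcp_pos: [0.4823, -0.0075, 0.1996]
orientation: [-0.0, -3.14, 0.001]
contact_force: [0.2, -0.0, -0.9]
grip_width: 0.0425
gripper_force: 0.0
[ 0.4816 -0.0075  0.1995]
disc [ 0.4229 -0.0065  0.0409] expected r 0.041 residual mm 0.7702919474132721
```

Lid s sits at (0.423,-0.0065) with the expected apparent radius. Now lid m: its disc top is at 0.046, so the TCP target is (0.4332,-0.1855,0.048).

```bash
python3 -m handwheel '[{"dp":[0.01,-0.03,0],"delta_rot":[0,0,0]},{"dp":[0.02,-0.08,0],"delta_rot":[0,0,0]},{"dp":[0.035,-0.13,0],"delta_rot":[0,0,0]},{"dp":[0.0484,-0.165,0.02],"delta_rot":[0,0,0]},{"dp":[0.0484,-0.178,0.06],"delta_rot":[0,0,0]},{"dp":[0.0484,-0.178,0.1],"delta_rot":[0,0,0]},{"dp":[0.0484,-0.178,0.13],"delta_rot":[0,0,0]},{"dp":[0.0484,-0.178,0.143],"delta_rot":[0,0,0]},{"dp":[0.0484,-0.178,0.149],"delta_rot":[0,0,0]},{"dp":[0.0484,-0.178,0.1513],"delta_rot":[0,0,0]},{"dp":[0.0484,-0.178,0.1513],"delta_rot":[0,0,0]},{"dp":[0.0484,-0.178,0.1513],"delta_rot":[0,0,0]}]' 0.5 40 && python3 -m handwheel '[{"dp":[0,0,0],"delta_rot":[0,0,0]},{"dp":[0,0,0],"delta_rot":[0,0,0]},{"dp":[0,0,0],"delta_rot":[0,0,0]},{"dp":[0,0,0],"delta_rot":[0,0,0]}]' 0 40
```

```text
clock: 21.08
tcp_pos: [0.4346, -0.1854, 0.0493]
orientation: [-0.0, 3.14, -0.0]
contact_force: [0.9, 0.5, -0.8]
grip_width: 0.043
gripper_force: 0.0
clock: 21.58
tcp_pos: [0.4345, -0.1852, 0.0489]
orientation: [-0.001, 3.141, 0.0]
contact_force: [0.1, 1.2, 5.0]
grip_width: 0.0197
gripper_force: 39.0
```

```bash
python3 -m handwheel '[{"dp":[0,0,-0.01],"delta_rot":[0,0,0]},{"dp":[0,0,-0.03],"delta_rot":[0,0,0]},{"dp":[0,0,-0.07],"delta_rot":[0,0,0]},{"dp":[0,0,-0.115],"delta_rot":[0,0,0]},{"dp":[0,0.01,-0.15],"delta_rot":[0,0,0]},{"dp":[-0.01,0.04,-0.161],"delta_rot":[0,0,0]},{"dp":[-0.02,0.08,-0.161],"delta_rot":[0,0,0]},{"dp":[-0.03,0.13,-0.161],"delta_rot":[0,0,0]},{"dp":[-0.04,0.18,-0.161],"delta_rot":[0,0,0]},{"dp":[-0.05,0.225,-0.161],"delta_rot":[0,0,0]},{"dp":[-0.06,0.26,-0.161],"delta_rot":[0,0,0]},{"dp":[-0.0625,0.29,-0.161],"delta_rot":[0,0,0]}]' && python3 -m handwheel '[{"dp":[0,0.035,0],"delta_rot":[0,0,0]},{"dp":[0,0.065,0],"delta_rot":[0,0,0]},{"dp":[0,0.082,0],"delta_rot":[0,0,0]},{"dp":[0,0.086,0],"delta_rot":[0,0,0]},{"dp":[0,0.086,0],"delta_rot":[0,0,0]},{"dp":[0,0.086,0],"delta_rot":[0,0,0]}]'; sed -i 's/"m":(.4395,.1874)/"m":(.437,.1905)/' meas.py; python3 hov.py m h_m
```

```text
clock: 23.08
tcp_pos: [0.4968, 0.1058, 0.2098]
orientation: [-0.001, 3.141, -0.001]
contact_force: [0.4, -0.8, -0.9]
grip_width: 0.0198
gripper_force: 39.3
clock: 23.82
tcp_pos: [0.4968, 0.1893, 0.2097]
orientation: [-0.003, -3.142, 0.001]
contact_force: [0.5, 0.7, -0.9]
grip_width: 0.0197
gripper_force: 39.3
m [0.4545 0.1832] 212 5.638393305109287 [0.4968 0.1894 0.2098] dp to seat [ 0.0423 -0.0063  0.1251]
```

View pics/h_m.png

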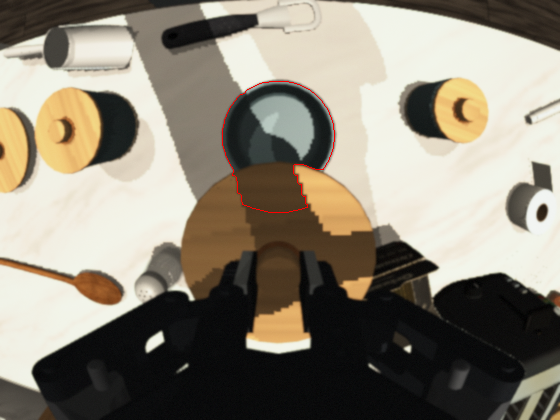

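Lids xs and s look level on their canisters. The rim of canister m runs over columns 222–335 with its top at row 81, and the held lid hides its bottom. I'll fit the visible arc.

```bash
cat > arc.py <<'E'
import sys
from meas import *
from bench import vision
n,cut,off=sys.argv[1],float(sys.argv[2]),float(sys.argv[3]); w=vision.grab_frame("wrist"); R0,H=SP[n]
hsv=cv2.cvtColor(w["img"],cv2.COLOR_BGR2HSV)
m=((hsv[...,2]<100)|((hsv[...,0]>42)&(hsv[...,0]<110)&(hsv[...,2]<225)&(hsv[...,1]>10))).astype(np.uint8)
a=np.linspace(0,2*np.pi,60); c=C0[n]; roi=m*0
cv2.fillPoly(roi,[pix(w,np.c_[c[0]+1.25*R0*np.cos(a),c[1]+1.25*R0*np.sin(a),0*a+H],"wrist").astype(np.int32)],1)
k=max(cv2.findContours(cv2.morphologyEx(m&roi,cv2.MORPH_OPEN,np.ones((3,3))),0,cv2.CHAIN_APPROX_NONE)[0],key=cv2.contourArea)[:,0].astype(float)
k=k[k[:,1]<cut]; P=cast(w,k,H,"wrist")[:,:2]
for _ in range(4):
    q=circ(P); e=np.abs(np.linalg.norm(P-q[:2],axis=1)-q[2]); P=P[e<max(.001,2*np.median(e))]
zt={"xs":.052,"s":.070,"m":.060,"l":.074}[n]+off
print(np.array(q),len(P),"of",len(k),"med mm",1e3*np.median(e),"dp",move([*q[:2],zt]))
E
python3 arc.py m 165 .0259
```

```text
[0.4393 0.1901 0.0477] 180 of 226 med mm 0.23505770804721146 dp [0.0575 0.0004 0.1239]
```

```bash
python3 -m handwheel '[{"dp":[0.02,0.001,0],"delta_rot":[0,0,0]},{"dp":[0.045,0.001,0.02],"delta_rot":[0,0,0]},{"dp":[0.057,0.001,0.05],"delta_rot":[0,0,0]},{"dp":[0.057,0.001,0.085],"delta_rot":[0,0,0]},{"dp":[0.057,0.001,0.098],"delta_rot":[0,0,0]},{"dp":[0.057,0.001,0.103],"delta_rot":[0,0,0]},{"dp":[0.057,0.001,0.108],"delta_rot":[0,0,0]},{"dp":[0.057,0.001,0.112],"delta_rot":[0,0,0]},{"dp":[0.057,0.001,0.114],"delta_rot":[0,0,0]},{"dp":[0.057,0.001,0.114],"delta_rot":[0,0,0]}]'
```

```text
clock: 25.18
tcp_pos: [0.4397, 0.1918, 0.0958]
orientation: [-0.0, 3.141, 0.0]
contact_force: [0.3, -0.2, -0.3]
grip_width: 0.0201
gripper_force: 39.3
```

```bash
python3 -m handwheel '[{"dp":[0,0,0.003],"delta_rot":[0,0,0]},{"dp":[0,0,0.005],"delta_rot":[0,0,0]},{"dp":[0,0,0.007],"delta_rot":[0,0,0]},{"dp":[0,0,0.0085],"delta_rot":[0,0,0]},{"dp":[0,0,0.0095],"delta_rot":[0,0,0]},{"dp":[0,0,0.0095],"delta_rot":[0,0,0]}]'
```

```text
clock: 25.92
tcp_pos: [0.4396, 0.1917, 0.0865]
orientation: [0.0, -3.141, -0.0]
contact_force: [-2.8, -1.8, 5.9]
grip_width: 0.0202
gripper_force: 39.9
```

Contact came at +0.6 mm, as with the other lids. I'll release and check.

```bash
python3 -m handwheel '[{"dp":[0,0,0],"delta_rot":[0,0,0]},{"dp":[0,0,0],"delta_rot":[0,0,0]},{"dp":[0,0,-0.005],"delta_rot":[0,0,0]},{"dp":[0,0,-0.02],"delta_rot":[0,0,0]},{"dp":[0,0,-0.06],"delta_rot":[0,0,0]},{"dp":[0,0,-0.09],"delta_rot":[0,0,0]},{"dp":[-0.02,0,-0.114],"delta_rot":[0,0,0]},{"dp":[-0.05,0,-0.114],"delta_rot":[0,0,0]},{"dp":[-0.055,0,-0.114],"delta_rot":[0,0,0]},{"dp":[-0.055,0,-0.114],"delta_rot":[0,0,0]}]' 0.5; python3 disc.py .439 .191 .0825 .05
```

```text
clock: 27.18
tcp_pos: [0.494, 0.1914, 0.2002]
orientation: [-0.0, -3.141, 0.001]
contact_force: [-0.6, 0.2, -0.0]
grip_width: 0.0426
gripper_force: 0.0
[0.4936 0.1915 0.2   ]
disc [0.4395 0.1923 0.0497] expected r 0.05 residual mm 0.6575078355794683
```

Lid m is good. Back for lid l: TCP target (0.4335,-0.1855,0.0257).

```bash
python3 -m handwheel '[{"dp":[0.01,-0.03,0],"delta_rot":[0,0,0]},{"dp":[0.02,-0.08,0],"delta_rot":[0,0,0]},{"dp":[0.03,-0.13,0],"delta_rot":[0,0,0]},{"dp":[0.04,-0.18,0],"delta_rot":[0,0,0]},{"dp":[0.05,-0.23,0],"delta_rot":[0,0,0]},{"dp":[0.0603,-0.28,0],"delta_rot":[0,0,0]},{"dp":[0.0603,-0.33,0],"delta_rot":[0,0,0]},{"dp":[0.0603,-0.365,0],"delta_rot":[0,0,0]},{"dp":[0.0603,-0.377,0.03],"delta_rot":[0,0,0]},{"dp":[0.0603,-0.377,0.07],"delta_rot":[0,0,0]},{"dp":[0.0603,-0.377,0.1],"delta_rot":[0,0,0]},{"dp":[0.0603,-0.377,0.11],"delta_rot":[0,0,0]}]' 0.5 40; python3 -c "
from h import *;print(move([.4335,-.1855,.0257]))"
```

```text
clock: 28.72
tcp_pos: [0.4325, -0.1843, 0.0887]
orientation: [0.001, -3.138, -0.002]
contact_force: [-0.4, -0.5, -0.2]
grip_width: 0.0428
gripper_force: 0.0
[-0.0012 -0.0013  0.063 ]
```

```bash
python3 -m handwheel '[{"dp":[-0.001,-0.001,0.025],"delta_rot":[0,0,0]},{"dp":[-0.001,-0.001,0.045],"delta_rot":[0,0,0]},{"dp":[-0.001,-0.001,0.055],"delta_rot":[0,0,0]},{"dp":[-0.001,-0.001,0.061],"delta_rot":[0,0,0]},{"dp":[-0.001,-0.001,0.063],"delta_rot":[0,0,0]},{"dp":[-0.001,-0.001,0.063],"delta_rot":[0,0,0]},{"dp":[-0.001,-0.001,0.063],"delta_rot":[0,0,0]}]' && python3 -m handwheel '[{"dp":[0,0,0],"delta_rot":[0,0,0]},{"dp":[0,0,0],"delta_rot":[0,0,0]},{"dp":[0,0,0],"delta_rot":[0,0,0]},{"dp":[0,0,0],"delta_rot":[0,0,0]}]' 0 40
```

```text
clock: 29.6
tcp_pos: [0.4357, -0.1864, 0.0276]
orientation: [-0.0, 3.141, -0.0]
contact_force: [0.0, -0.0, -0.9]
grip_width: 0.0426
gripper_force: 0.0
clock: 30.1
tcp_pos: [0.4356, -0.1861, 0.0274]
orientation: [-0.001, 3.141, 0.001]
contact_force: [-0.3, 0.9, 5.7]
grip_width: 0.02
gripper_force: 39.0
```

```bash
python3 -m handwheel '[{"dp":[0,0,-0.01],"delta_rot":[0,0,0]},{"dp":[0,0,-0.03],"delta_rot":[0,0,0]},{"dp":[0,0,-0.07],"delta_rot":[0,0,0]},{"dp":[0,0,-0.115],"delta_rot":[0,0,0]},{"dp":[0,0,-0.16],"delta_rot":[0,0,0]},{"dp":[-0.01,-0.01,-0.188],"delta_rot":[0,0,0]},{"dp":[-0.02,-0.04,-0.198],"delta_rot":[0,0,0]},{"dp":[-0.03,-0.08,-0.198],"delta_rot":[0,0,0]},{"dp":[-0.0444,-0.12,-0.198],"delta_rot":[0,0,0]},{"dp":[-0.0444,-0.15,-0.198],"delta_rot":[0,0,0]},{"dp":[-0.0444,-0.161,-0.198],"delta_rot":[0,0,0]},{"dp":[-0.0444,-0.161,-0.198],"delta_rot":[0,0,0]}]'; python3 -m handwheel '[{"dp":[0,0,0],"delta_rot":[0,0,0]}]'; sed -i 's/"l":(.4215,-.349)/"l":(.420,-.3465)/' meas.py; python3 arc.py l 130 .0274; python3 hov.py l h_l
```

```text
clock: 31.6
tcp_pos: [0.4792, -0.3473, 0.2251]
orientation: [-0.002, -3.141, -0.001]
contact_force: [-0.3, 0.7, -1.2]
grip_width: 0.0193
gripper_force: 39.4
clock: 31.72
tcp_pos: [0.48, -0.3457, 0.2251]
orientation: [0.003, -3.141, -0.002]
contact_force: [-0.2, 0.6, -1.3]
grip_width: 0.0199
gripper_force: 39.4
[ 0.4199 -0.3478  0.0562] 174 of 179 med mm 0.2611119541551174 dp [ 0.0603 -0.0021  0.1237]
l [ 0.3813 -0.3462] 252 10.180937275920183 [ 0.4801 -0.3458  0.2252] dp to seat [ 0.0989 -0.0003  0.1265]
```

View pics/h_l.png

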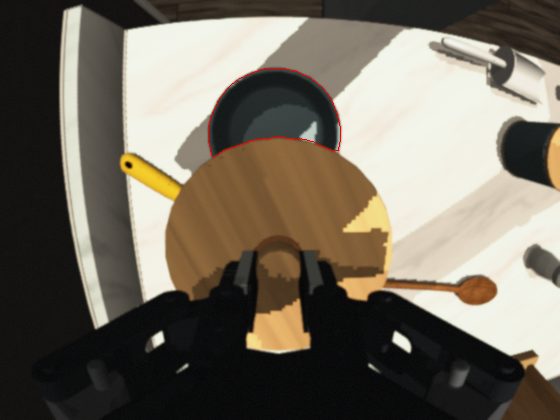

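The arc follows the visible rim well (columns 209–340), so the centre is (0.420,-0.348). The knob is held about 2 mm off towards the robot, so I'll place with TCP x at 0.422.

```bash
python3 -m handwheel '[{"dp":[0.02,-0.001,0],"delta_rot":[0,0,0]},{"dp":[0.045,-0.002,0.02],"delta_rot":[0,0,0]},{"dp":[0.058,-0.002,0.05],"delta_rot":[0,0,0]},{"dp":[0.058,-0.002,0.085],"delta_rot":[0,0,0]},{"dp":[0.058,-0.002,0.098],"delta_rot":[0,0,0]},{"dp":[0.058,-0.002,0.103],"delta_rot":[0,0,0]},{"dp":[0.058,-0.002,0.108],"delta_rot":[0,0,0]},{"dp":[0.058,-0.002,0.112],"delta_rot":[0,0,0]},{"dp":[0.058,-0.002,0.114],"delta_rot":[0,0,0]},{"dp":[0.058,-0.002,0.114],"delta_rot":[0,0,0]}]'
```

```text
clock: 33.08
tcp_pos: [0.4219, -0.3493, 0.1113]
orientation: [-0.0, 3.141, -0.0]
contact_force: [0.7, -0.5, -1.9]
grip_width: 0.0197
gripper_force: 39.4
```

```bash
python3 -m handwheel '[{"dp":[0,0,0.003],"delta_rot":[0,0,0]},{"dp":[0,0,0.005],"delta_rot":[0,0,0]},{"dp":[0,0,0.007],"delta_rot":[0,0,0]},{"dp":[0,0,0.0085],"delta_rot":[0,0,0]},{"dp":[0,0,0.0095],"delta_rot":[0,0,0]},{"dp":[0,0,0.0098],"delta_rot":[0,0,0]},{"dp":[0,0,0.0098],"delta_rot":[0,0,0]}]'
```

```text
clock: 33.95
tcp_pos: [0.4218, -0.3493, 0.1018]
orientation: [-0.0, 3.141, 0.001]
contact_force: [-2.5, 1.6, 5.3]
grip_width: 0.0194
gripper_force: 40.1
```

```bash
python3 -m handwheel '[{"dp":[0,0,0],"delta_rot":[0,0,0]},{"dp":[0,0,0],"delta_rot":[0,0,0]},{"dp":[0,0,-0.005],"delta_rot":[0,0,0]},{"dp":[0,0,-0.02],"delta_rot":[0,0,0]},{"dp":[0,0,-0.06],"delta_rot":[0,0,0]},{"dp":[0,0,-0.1],"delta_rot":[0,0,0]},{"dp":[-0.02,0,-0.13],"delta_rot":[0,0,0]},{"dp":[-0.05,0,-0.14],"delta_rot":[0,0,0]},{"dp":[-0.06,0,-0.14],"delta_rot":[0,0,0]},{"dp":[-0.06,0,-0.14],"delta_rot":[0,0,0]}]' 0.5; python3 disc.py .42 -.348 .0965 .059
python3 - <<'E'
from h import *
from bench import vision
for nm in("scene","top"):
  w=vision.grab_frame(nm)
  m=cv2.inRange(cv2.cvtColor(w["img"],cv2.COLOR_BGR2HSV),(8,60,20),(28,255,255)); a=np.linspace(0,6.28,60)
  for n,x,y,zd,rd in(("xs",.406,.3625,.0715,.032),("s",.4229,-.0065,.0895,.041),("m",.4395,.192,.0795,.05),("l",.42,-.348,.0935,.059)):
    roi=m*0; cv2.fillPoly(roi,[pix(w,np.c_[x+1.3*rd*np.cos(a),y+1.3*rd*np.sin(a),0*a+zd],nm).astype(np.int32)],255)
    ks=cv2.findContours(m&roi,0,cv2.CHAIN_APPROX_NONE)[0]
    if not ks: print(nm,n,"hidden"); continue
    k=max(ks,key=cv2.contourArea); print(nm,n,np.array(circ(cast(w,cv2.convexHull(k)[:,0],zd,nm))),rd)
E
```

```text
clock: 35.2
tcp_pos: [0.4814, -0.349, 0.2409]
orientation: [0.001, -3.14, -0.0]
contact_force: [-0.5, 1.1, 0.2]
grip_width: 0.0429
gripper_force: 0.0
[ 0.4805 -0.3493  0.2407]
disc [ 0.4195 -0.3486  0.0587] expected r 0.059 residual mm 0.7666582599148014
scene xs [0.3842 0.3514 0.0096] 0.032
scene s [ 0.4214 -0.0097  0.0429] 0.041
scene m [0.4354 0.187  0.05  ] 0.05
scene l [ 0.417  -0.352   0.0592] 0.059
top xs [0.4069 0.3629 0.0317] 0.032
top s [ 0.4224 -0.0072  0.0409] 0.041
top m [0.4398 0.191  0.0497] 0.05
top l [ 0.4243 -0.3441  0.0538] 0.059
```

All four discs are where they should be, with the right radius in the wrist views and the top view. The few misfits are cases where the arm is in the way. Handing in.

```bash
python3 -c "
from bench import r;print(r.hand_in())"
```

```text
the job is handed in; nothing more can be done
None
```

I placed all four lids on their canisters, let go of them and handed the job in at about 35 s on the robot's clock; the camera views show each lid centred and seated, but the hand-in gave no verdict.

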